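# Lift the offset lever from its slotted rack and hold it level over the test cradle

### The arm

A 6-joint arm with a two-finger parallel gripper is mounted at the origin on the work surface. World frame = base frame: x ahead of the robot, y to its left, z up, the work surface at z = 0. Lengths are in m, angles in rad, forces in N, time in s.
With the tool pointing down it reaches from about 0.35 to 0.775 m from the base axis. Payload 5.5 kg.
Tool frame: the origin (TCP) lies at the very end of the fingers, on their centre line; the grasp point (between the pads) lies 19 mm behind it (env.grip_depth is the distance from the TCP to the grasp point, in m); z points along the fingers, y is the direction in which the jaws open and shut (so a half turn about z gives the same grasp; the last joint's range is limited). The gripper opens to 85 mm and grips with 20 to 120 N. Pads are 22 mm wide; open, the fingers measure 114 mm over their backs; the gripper's body (76 mm by 85 mm) begins 54 mm behind the grasp point. The pads swing forward as they close: fully open they stand 13 mm farther back than shut.
Start: joints at [1.167, 0.313, 0.046, 1.304, 0, 1.431], TCP at [0.15, 0.555, 0.201] pointing down, gripper open.
Joint ranges: [-2.76, 2.76], [-0.86, 1.69], [-1.03, 1.26], [-2.2, 2.34], [-1.47, 1.5], [-3.14, 3.14]. Speed limits (rad/s): [2.57, 2.57, 3.14, 3.14, 3.14, 3.14].

### API

Orientations are given as a unit quaternion [w, x, y, z].
In Python, from workcell import env gives the robot as it stands.
- The arm moves only by the tool step_arm, never from a script. Its argument "series" is a list of rows, each a list of 3 entries, a list of its own where there are three numbers: the shift along the world's x, y, z in cm, then the turn about the world's z in rad, then the closure in counts, from 0 (fully open) to 255 (shut). A call has 1 to 5 rows; each row is the pose to reach, as a shift and turn from the pose measured when the call began; what a row does not reach only later rows make up. A row lasts 1/8 s, in which the tool goes at most 62.5 mm and 10.7 degrees, less where a joint would pass 70% of its speed; a pose out of reach is approached as far as the arm can. A call with a gripper value outside its range is refused whole. The fingers move at their own pace and stop on an object; "newtons" is the grip in N (left out, the last holds). Time passes only in rows, so rows that repeat a pose let the fingers close. It gives the time, the measured TCP pose, the force and the opening at its end, in the units of the state.
- env.get_state(): the state, without advancing time (a new reading comes with each control period).
- env.read_camera(name): name is "scene" or "top" or "wrist"; returns a dict with "frame" (400x640x3 uint8, red, green, blue), "vertical_fov" (degrees; the focal length in pixels is half the picture's height over the tangent of half this angle, whatever the lens; pixels are square), "cx", "cy" (the principal point, pixels), "dist_coeffs" ([k1, k2, p1, p2, k3] as OpenCV has them; the pictures are not rectified), "camera_from_world" (4x4, takes a point from world to camera coordinates). Camera axes: x right, y down, z forward; pixel columns grow to the right and rows downward; lengths in m; the calibration is good to about 2 mm. A picture is of the moment at which its call begins. There is no depth.
- env.hand_in(): hands the job in, once; it reports no verdict.
The state is a dict: "clock": time; "joint_pos": joint angles; "qvel": joint speeds; "tau": joint torques, N m; "tcp_pos": TCP position; "orientation": TCP orientation; "wrist_force": force on the tool from outside, world axes, zero at the start; "ft_torque": the same for the moment, N m; "finger_gap": finger opening in m.
Only numpy, scipy, OpenCV 4.12 (cv2) and the standard library are available. Lean on these libraries where they do the work, as an engineer would, in place of code of your own. Each camera call takes 0.05 s, during which the arm holds its last target.

### The job

Pinch the aluminium offset lever by its top edge at its balance point (well off the middle, towards the heavy round boss), slide it straight up out of the slot of the blue rack, and carry it level to the test cradle with the red uprights. Finish while still holding it there, level and still, lined up with the cradle with its boss over the boss saddle and its tail over the fork, its underside about 30 mm above the tops of the red uprights and touching nothing but the gripper. Do not let the lever tip on the way, and leave the hand-held meter, steel coupon, screwdriver and white cap where they lie.

Things in the scene. Friction and masses are not known exactly. Their poses are not given: they have to be found in the camera images.
- lever_balance (a point): Balance point (centre of mass) of the loose aluminium offset lever, 0.3 to 0.5 kg, upright on its long edge in the rack. Half-way up: 32 mm above the lower, 32 below the top edge. x runs from boss to tail, y through the thickness, z up. Web 8 mm thick, 64 mm high from x = -79 to +71 mm, then a tail 36 mm high (same lower edge) to x = +141. Both faces free of obstacles from x = -32 to +31 mm.
- lever_boss (a point): Centre of the lever's round boss: diameter 44 mm, 30 mm wide (axis across the web, standing out 11 mm from each face), with a brass bush; 54 mm from the balance point towards -x, 32 mm above the lever's lower edge. Axes as for the balance point.
- lever_tail (a point): Point in the lever's tail, 111 mm from the balance point towards +x, 18 mm above the lever's lower edge. Axes as for the balance point.
- rack_slot (a point): Fixed blue slotted rack, base 250 x 100 x 12 mm; this point is on the base's top (12 mm above the bench), in the middle of the slot; x along it, z up. The lever stands on it along x, boss towards -x, balance point about 31 mm towards -x. The slot, 12 mm wide, is two pairs of cheeks 12 mm thick, 24 mm high, at x = 0 to +30 and +70 to +105 mm; none at the boss end.
- cradle_top (a point): Fixed test cradle: dark steel base 260 x 100 x 12 mm with six red uprights (four form the boss saddle, two the tail fork), tops all 57 mm above the bench. This point is level with those tops, straight below where the lever's balance point belongs; x runs from saddle to fork, z up.
- cradle_saddle (a point): Middle of the boss saddle (four red uprights with sloping red pads between), level with the tops of the uprights; the boss belongs straight above it. 54 mm from cradle_top towards -x.
- cradle_fork (a point): Middle of the tail fork (two red uprights, 15 mm gap), level with their tops; lever_tail belongs straight above it. 111 mm from cradle_top towards +x.
- meter: Bystander: white hand-held meter, 125 x 75 x 24 mm, lying flat, with a display; origin at the centre of its underside. Leave alone.
- coupon: Bystander: dark steel test coupon, 65 x 30 x 10 mm, lying flat; origin at the centre of its underside. Leave alone.
- driver: Bystander: screwdriver with red handle, 190 mm long, lying across (roughly along the robot's left-right), origin at the middle, on the bench beyond the work. Leave alone.
- cap: Bystander: white plastic cap standing upright, 26 mm diameter, 45 mm high; origin at the centre of its underside. Leave alone.
Mind the look-alikes: they are no part of the job. Of the things shaped like the part that bears lever_balance, the aluminium one is meant.

How it is judged:
On the way:
1. the lever has been drawn straight up, clear of the slot (lower edge over 30 mm above the slot floor), still level and above the rack (z of lever_balance in the frame of rack_slot above 0.062 m and x of lever_balance in the frame of rack_slot between -0.061 and -0.001 m and y of lever_balance in the frame of rack_slot between -0.03 and 0.03 m and angle between lever_balance's own z axis and vertical below 0.2 rad), for 0.05 s.
At the end, for the whole second after the job is handed in: Still gripped within 18 mm of the balance point along the lever, above half height; lever level within 0.12 rad; boss and tail each within 15 mm of saddle and fork seen from above; lower edge 15 to 45 mm above the uprights' tops, not touching the cradle (horizontal distance between lever_boss and cradle_saddle below 0.015 m and horizontal distance between lever_tail and cradle_fork below 0.015 m and angle between lever_balance's own z axis and vertical below 0.12 rad and z of lever_balance in the frame of cradle_top between 0.047 and 0.077 m and x of the grasp point in the frame of lever_balance between -0.018 and 0.018 m and z of the grasp point in the frame of lever_balance above 0 m and contact force between the fingers and lever above 2 N and contact force between lever and cradle below 0.1 N); the arm keeps its last pose, push and grip.
It fails at once if the lever tips by more than 0.35 rad (angle between lever_balance's own z axis and vertical above 0.35 rad).
It fails at once if the meter is moved by more than 25 mm (distance of meter from where it was at the start of the episode above 0.025 m).
It fails at once if the coupon is moved by more than 25 mm (distance of coupon from where it was at the start of the episode above 0.025 m).
It fails at once if the driver is moved by more than 25 mm (distance of driver from where it was at the start of the episode above 0.025 m).
It fails at once if the cap is moved by more than 25 mm (distance of cap from where it was at the start of the episode above 0.025 m).
It also fails if it takes over 45 s, if anything falls off the work surface, if the arm or the gripper's body presses on something with over 40 N, if the wrist force passes 120 N, or if a joint passes its speed limit or range.

## Working session

There is one attempt and no reset: what is moved stays moved. The work goes in short steps, Python scripts to look and compute and a tool call to move; the robot and the scene stay as the last step left them, time stands still between calls to the robot, and variables do not carry over. Pictures are saved under pics/ and viewed, and the job is handed in when it is done.

Besides the shell and the picture viewer there is one more tool, called after ">>>" as name([rows], argument=value, ...), one row to a line, values as JSON. step_arm: Moves the arm, as the interface text tells. Its arguments: {"type":"object","properties":{"series":{"type":"array"},"newtons":{"type":"number"}},"required":["series"]}

```bash
mkdir -p pics; ls; python3 - <<'E'
from workcell import env
import cv2
print(env.get_state())
for n in ("scene","top","wrist"):
    c=env.read_camera(n)
    cv2.imwrite(f"pics/{n}0.png",c["frame"][:,:,::-1])
    print(n,c["vertical_fov"],c["cx"],c["cy"],c["dist_coeffs"],c["camera_from_world"])
E
```

```text
pics
{'clock': 0.0, 'joint_pos': array([1.16741101e+00, 3.14014849e-01, 4.50015521e-02, 1.30360182e+00,
       7.75270262e-06, 1.43120867e+00]), 'qvel': array([-5.82268408e-04, -1.14439322e-03,  1.03112140e-03,  3.42730282e-05,
       -5.62086683e-04,  4.10061124e-04]), 'tau': array([-4.04748462e-04, -4.80632257e+01,  2.98531061e+01,  1.94181455e-02,
       -2.34830532e-04, -1.34956383e-05]), 'tcp_pos': array([0.1497101 , 0.55459257, 0.19960993]), 'orientation': array([-2.47600723e-04,  1.31516665e-01,  9.91313543e-01, -8.75045818e-04]), 'wrist_force': array([-0.01155988, -0.11607285,  0.24787803]), 'ft_torque': array([-0.03145483, -0.04054622,  0.00025776]), 'finger_gap': 0.0855647354998002}
scene 57.16953272062549 315.97264951068445 194.5452677925119 [-0.07266683  0.          0.          0.          0.        ] [[-0.73553852  0.67719817 -0.01964002  0.37687123]
 [ 0.43011588  0.44437969 -0.78582887 -0.13856103]
 [-0.52343425 -0.58645489 -0.61813207  1.20171052]
 [ 0.          0.          0.          1.        ]]
top 49.17739402177461 316.774656416214 196.62206701058705 [-0.07852647  0.          0.          0.          0.        ] [[ 0.00210636 -0.99998764 -0.00450266 -0.07042037]
 [-0.98653027 -0.00134149 -0.16357328  0.48175459]
 [ 0.16356522  0.00478655 -0.98652091  1.19347349]
 [ 0.          0.          0.          1.        ]]
wrist 62.23874649625554 316.3502476961802 201.87563985476643 [0.00760865 0.         0.         0.         0.        ] [[ 0.25995128  0.96562095 -0.00122969 -0.57395116]
 [ 0.92785361 -0.24943099  0.27725774 -0.03571659]
 [ 0.26741916 -0.07321447 -0.96079479  0.37725393]
 [ 0.          0.          0.          1.        ]]
```

View pics/top0.png

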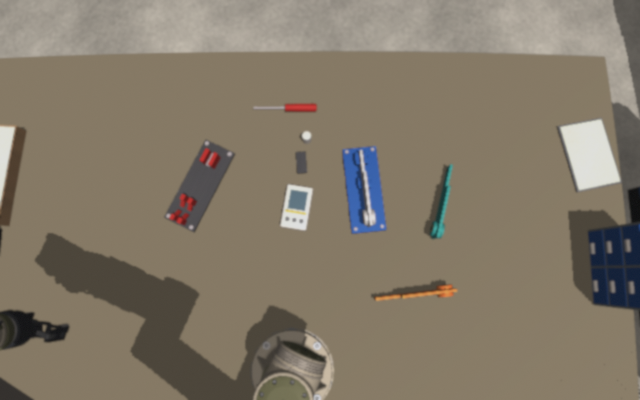

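View pics/scene0.png

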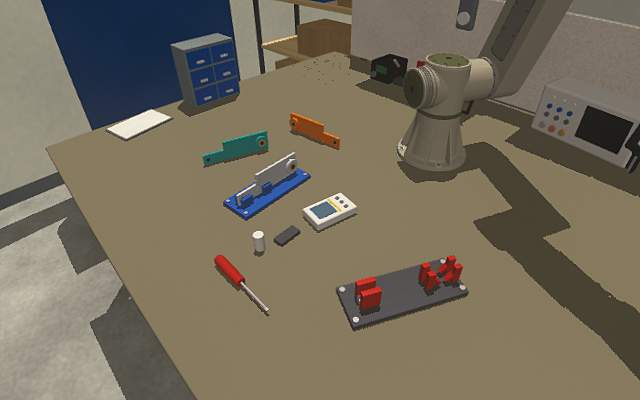

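View pics/wrist0.png

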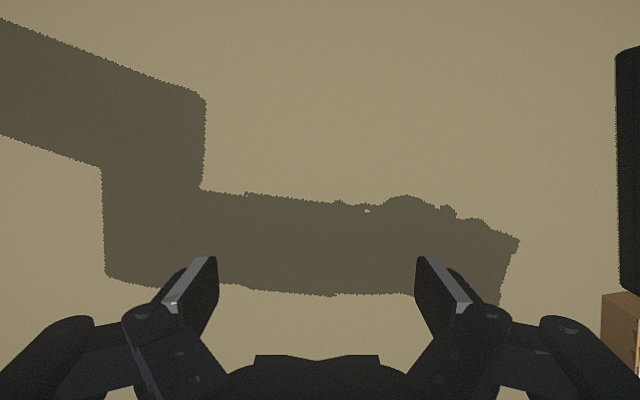

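The top view shows the blue rack around (365,190) with the aluminium lever in it, boss at about (369,217). The dark cradle is around (200,186), saddle near (183,208) and fork near (208,158). The wrist camera sees only bench. I'll enlarge crops next.

```bash
python3 - <<'E'
import cv2
t=cv2.imread("pics/top0.png"); s=cv2.imread("pics/scene0.png")
def crop(im,x0,y0,x1,y1,k,n):
    c=cv2.resize(im[y0:y1,x0:x1],None,fx=k,fy=k,interpolation=cv2.INTER_CUBIC)
    for x in range((x0+9)//10*10,x1,10):
        cv2.putText(c,str(x),(int((x-x0+.5)*k)-8,8),0,.3,(0,255,255),1); cv2.line(c,(int((x-x0+.5)*k),10),(int((x-x0+.5)*k),16),(0,255,255),1)
    for y in range((y0+9)//10*10,y1,10):
        cv2.putText(c,str(y),(0,int((y-y0+.5)*k)+3),0,.3,(0,255,255),1); cv2.line(c,(20,int((y-y0+.5)*k)),(26,int((y-y0+.5)*k)),(0,255,255),1)
    cv2.imwrite(n,c); print(c.shape)
crop(t,335,140,395,240,6,"pics/track.png")
crop(t,158,135,243,237,5.5,"pics/tcrad.png")
crop(s,215,145,320,225,7,"pics/srack.png")
crop(s,330,250,475,330,5.5,"pics/scrad.png")
E
```

```text
(600, 360, 3)
(561, 468, 3)
(560, 735, 3)
(440, 798, 3)
```

View pics/track.png

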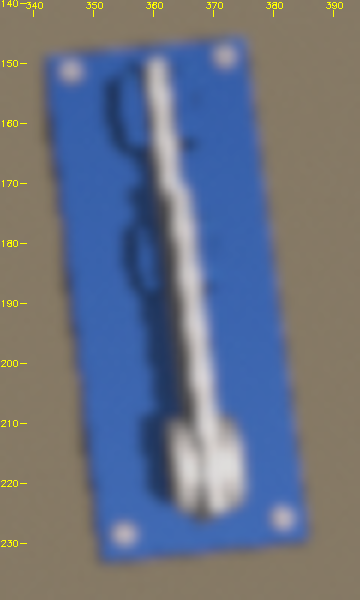

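View pics/tcrad.png

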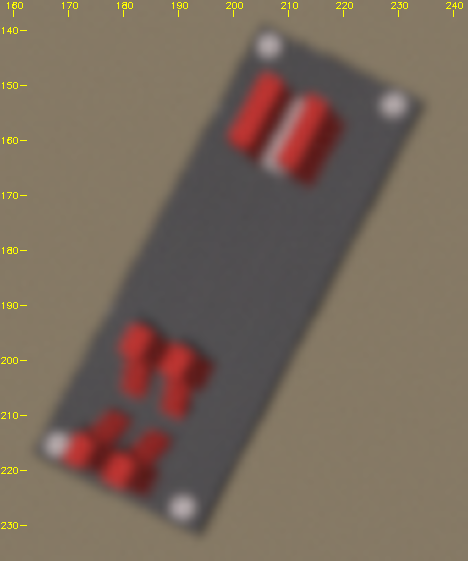

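View pics/srack.png

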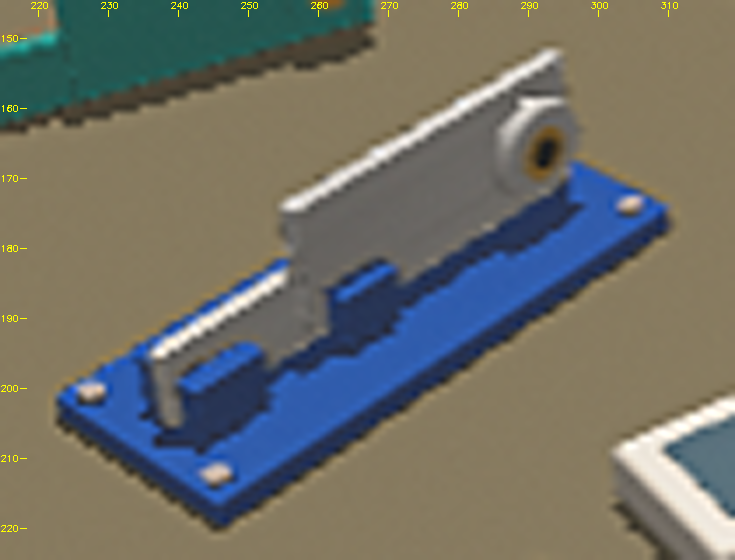

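View pics/scrad.png

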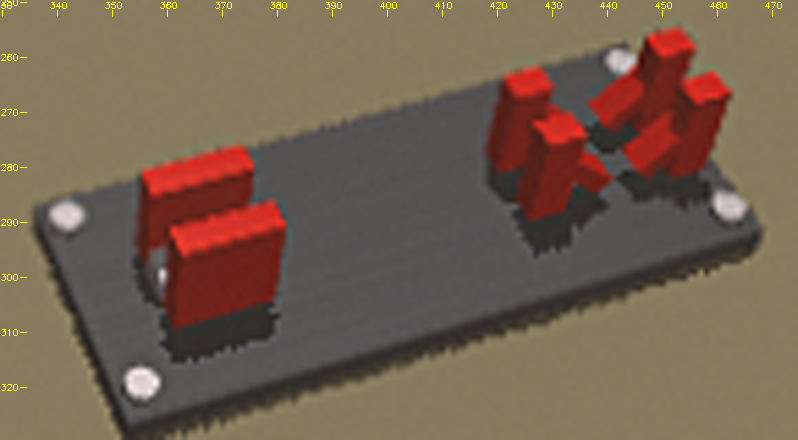

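```bash
cat > h.py <<'E'
import numpy as np,cv2,pickle,os
def cal(c):
    f=200/np.tan(np.radians(c["vertical_fov"])/2)
    return np.array([[f,0,c["cx"]],[0,f,c["cy"]],[0,0,1]]),np.array(c["dist_coeffs"],float),np.array(c["camera_from_world"])
def ray(c,px):
    K,D,T=cal(c); R,t=T[:3,:3],T[:3,3]
    u=cv2.undistortPoints(np.array(px,float).reshape(-1,1,2),K,D).reshape(-1,2)
    return -R.T@t, np.c_[u,np.ones(len(u))]@R
def onz(c,px,z):
    o,d=ray(c,px); return o+d*((z-o[2])/d[:,2])[:,None]
def proj(c,P):
    K,D,T=cal(c); return cv2.projectPoints(np.array(P,float).reshape(-1,1,3),cv2.Rodrigues(T[:3,:3])[0],T[:3,3],K,D)[0].reshape(-1,2)
E
python3 - <<'E'
from h import *
from workcell import env
np.set_printoptions(precision=4,suppress=True)
C={}
for n in("top","scene"):
    C[n]=env.read_camera(n)
pickle.dump(C,open("C.pkl","wb"))
t,s=C["top"],C["scene"]
def rep(l,a):print(l,a.tolist() if 0 else a)
rep("top fork",onz(t,[[204,155],[212.5,158.5]],.057))
S=onz(t,[[183.5,197],[190.5,200],[172,216.5],[179.5,220]],.057);rep("top sad",S);print(S.mean(0))
rep("scene fork",onz(s,[[365.5,281],[370.5,291]],.057))
S=onz(s,[[425,265],[432,273],[451,257.5],[458,266]],.057);rep("sc sad",S);print(S.mean(0))
rep("cradle bolts top",onz(t,[[206.5,143],[229,153.5],[168,215.5],[190.5,226.5]],.013))
rep("cradle bolts sc",onz(s,[[341.5,288.5],[355,319],[442,260.5],[462,287]],.013))
rep("rack bolts top",onz(t,[[346.5,151.5],[372,149],[355.5,228.5],[381.5,226]],.013))
rep("rack bolts sc",onz(s,[[227.5,200.5],[245.5,212],[304.5,174]],.013))
rep("lever top edge sc",onz(s,[[255.5,174.5],[294,152.5]],.076))
rep("tail top sc",onz(s,[[237,195]],.048))
rep("lever top edge top",onz(t,[[368.5,225],[369.5,212]],.076))
rep("tail end top",onz(t,[[360.5,149.5]],.048))
E
```

```text
top fork [[0.5986 0.2515 0.057 ]
 [0.5883 0.2266 0.057 ]]
top sad [[0.4774 0.3041 0.057 ]
 [0.4689 0.2838 0.057 ]
 [0.4222 0.3339 0.057 ]
 [0.4125 0.3121 0.057 ]]
[0.4453 0.3085 0.057 ]
scene fork [[0.5883 0.2292 0.057 ]
 [0.5995 0.252  0.057 ]]
sc sad [[0.4685 0.2873 0.057 ]
 [0.4761 0.3095 0.057 ]
 [0.4116 0.3139 0.057 ]
 [0.4218 0.3368 0.057 ]]
[0.4445 0.3119 0.057 ]
cradle bolts top [[0.647  0.2578 0.013 ]
 [0.6147 0.1893 0.013 ]
 [0.4303 0.3609 0.013 ]
 [0.3987 0.2933 0.013 ]]
cradle bolts sc [[0.6109 0.1863 0.013 ]
 [0.6442 0.2555 0.013 ]
 [0.3924 0.2897 0.013 ]
 [0.426  0.3602 0.013 ]]
rack bolts top [[ 0.6206 -0.1564  0.013 ]
 [ 0.6284 -0.2315  0.013 ]
 [ 0.3943 -0.18    0.013 ]
 [ 0.4015 -0.2544  0.013 ]]
rack bolts sc [[ 0.6263 -0.2346  0.013 ]
 [ 0.6175 -0.1595  0.013 ]
 [ 0.3912 -0.1819  0.013 ]]
lever top edge sc [[ 0.5452 -0.2032  0.076 ]
 [ 0.3985 -0.2164  0.076 ]]
tail top sc [[ 0.6145 -0.1953  0.048 ]]
lever top edge top [[ 0.3981 -0.2101  0.076 ]
 [ 0.4336 -0.2134  0.076 ]]
tail end top [[ 0.6171 -0.1942  0.048 ]]
```

The two cameras agree within about 3 mm, and saddle to fork measures 164 mm against a nominal 165.

| Item | Position (x, y) | Yaw |
|---|---|---|
| Lever balance point | about (0.477, -0.208) | about 0.09 |
| Cradle_top | about (0.4936, 0.287) | -0.442 |

I'll now travel to the rack at z ≈ 0.2.

>>> step_arm([
  [[4.5,-4,0],0.07,0],
  [[9,-8,0],0.14,0],
  [[13.5,-12,0],0.21,0],
  [[18,-16,0],0.28,0],
  [[22.5,-20,0],0.35,0],
], newtons=60)

```text
clock: 0.88
tcp_pos: [0.3761, 0.3535, 0.2002]
orientation: [0.0, -0.044, 0.999, -0.0]
wrist_force: [0.3, 1.0, -0.1]
finger_gap: 0.0854
```

>>> step_arm([
  [[1.5,-6,0],0,0],
  [[3,-12,0],0,0],
  [[4.5,-18,0],0,0],
  [[6,-24,0],0,0],
  [[7.5,-30,0],0,0],
])

```text
clock: 1.5
tcp_pos: [0.4513, 0.0515, 0.2003]
orientation: [0.001, -0.044, 0.999, -0.0]
wrist_force: [1.2, 1.0, 0.0]
finger_gap: 0.0855
```

>>> step_arm([
  [[0,-6,0],0,0],
  [[0,-12,0],0,0],
  [[0,-18,0],0,0],
  [[0,-24,0],0,0],
  [[0,-26,0],0,0],
])

```text
clock: 2.12
tcp_pos: [0.451, -0.2116, 0.2001]
orientation: [0.001, -0.042, 0.999, -0.0]
wrist_force: [-1.1, 1.7, 0.1]
finger_gap: 0.0856
```

```bash
python3 - <<'E'
from h import *
from workcell import env
s=env.get_state();print(s["tcp_pos"],s["orientation"],s["clock"])
c=env.read_camera("wrist");pickle.dump(c,open("w1.pkl","wb"))
cv2.imwrite("pics/w1.png",c["frame"][:,:,::-1])
E
```

```text
[ 0.45104665 -0.21162412  0.20013941] [ 6.17028186e-04 -4.23839709e-02  9.99101097e-01 -4.66079093e-04] 2.125
```

View pics/w1.png

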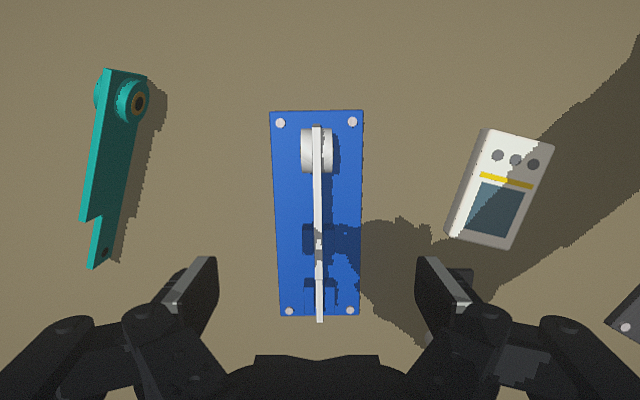

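The wrist view shows the lever clearly. The web's top edge runs from (317,126) at the boss end to about (319,240) at the step, and the tail end is near (320,322). Cropping in.

```bash
python3 - <<'E'
import cv2
im=cv2.imread("pics/w1.png");x0,y0,x1,y1,k=260,100,375,330,3.5
for (a,b,n) in ((100,230,"a"),(200,330,"b")):
    c=cv2.resize(im[a:b,x0:x1],None,fx=5,fy=4.6,interpolation=cv2.INTER_NEAREST)
    for x in range(260,375,10): cv2.putText(c,str(x),(int((x-x0+.5)*5)-8,8),0,.3,(0,255,255),1);cv2.line(c,(int((x-x0+.5)*5),10),(int((x-x0+.5)*5),15),(0,255,255),1)
    for y in range(a,b,10): cv2.putText(c,str(y),(0,int((y-a+.5)*4.6)+3),0,.3,(0,255,255),1)
    cv2.imwrite(f"pics/w1{n}.png",c)
E
```

```text
(no output)
```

View pics/w1a.png

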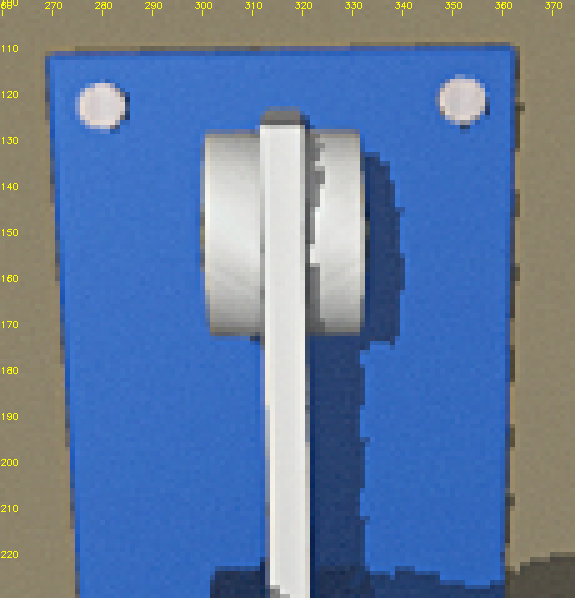

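View pics/w1b.png

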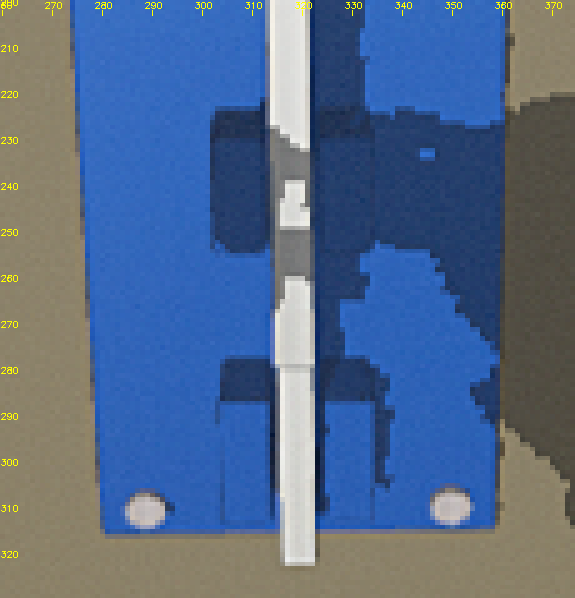

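```bash
python3 - <<'E'
from h import *
np.set_printoptions(precision=4,suppress=True)
c=pickle.load(open("w1.pkl","rb"))
o,_=ray(c,[[0,0]]);print("cam",o)
a=onz(c,[[315.8,126.3],[318,278.5]],.076);b=onz(c,[[318.7,321.5]],.048)
print(a,b,np.linalg.norm(a[1]-a[0]),np.linalg.norm((b-a[0])[:,:2]))
d=(a[1]-a[0]);d/=np.linalg.norm(d);print("yaw",np.arctan2(d[1],d[0]),a[0]+.079*d,a[1]-.071*d)
d2=(b[0]-a[0])[:2];print(np.arctan2(d2[1],d2[0]))
print(onz(c,[[280,122.5],[352,121],[289,310.5],[349.5,309.5]],.013))
E
```

```text
cam [ 0.3803 -0.2177  0.372 ]
[[ 0.3975 -0.217   0.076 ]
 [ 0.545  -0.2022  0.076 ]] [[ 0.6148 -0.1952  0.048 ]] 0.14818833342851814 0.21832316419068704
yaw 0.09998279490079243 [ 0.4761 -0.2091  0.076 ] [ 0.4743 -0.2093  0.076 ]
0.09996961389636068
[[ 0.4005 -0.2547  0.013 ]
 [ 0.3925 -0.1793  0.013 ]
 [ 0.6274 -0.231   0.013 ]
 [ 0.6195 -0.1561  0.013 ]]
```

Balance point from the wrist view is (0.4755, -0.209) with yaw 0.10, which agrees with the other cameras. The web length reads 148 mm against 150. Descending.

>>> step_arm([
  [[2.45,0.26,0],0.015,0],
  [[2.45,0.26,-4],0.015,0],
  [[2.45,0.26,-8],0.015,0],
  [[2.45,0.26,-11],0.015,0],
  [[2.45,0.26,-11],0.015,0],
])

```text
clock: 2.8
tcp_pos: [0.4738, -0.2073, 0.0879]
orientation: [-0.002, -0.051, 0.999, 0.001]
wrist_force: [-0.1, -0.0, -0.0]
finger_gap: 0.0853
```

```bash
python3 - <<'E'
from h import *
from workcell import env
s=env.get_state();q=s["orientation"];print(s["tcp_pos"],q,s["clock"], "yaw",2*np.arctan2(q[2],q[1])-np.pi)
c=env.read_camera("wrist");cv2.imwrite("pics/w2.png",c["frame"][:,:,::-1])
c=env.read_camera("scene");cv2.imwrite("pics/s2.png",cv2.resize(c["frame"][110:230,180:340,::-1],None,fx=4.5,fy=4.5))
E
```

```text
[ 0.47379166 -0.20732936  0.08787199] [-1.75510312e-03 -5.05193269e-02  9.98721097e-01  9.42405556e-04] 2.8 yaw 0.10108188241839677
```

View pics/w2.png

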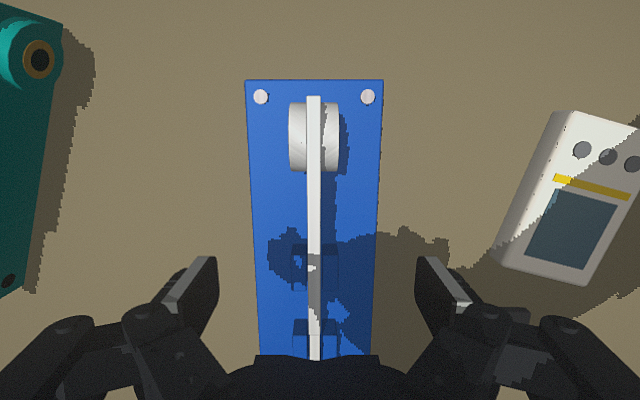

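View pics/s2.png

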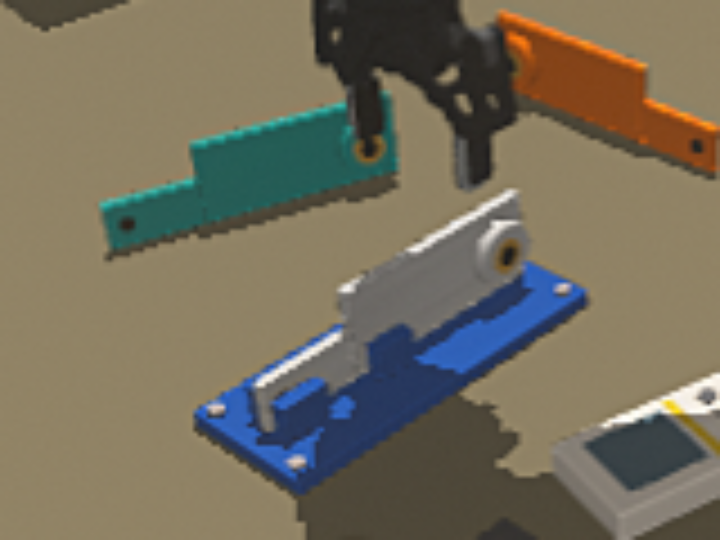

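The lever's top edge (x ≈ 314) sits nearly midway between the pads (centre about 317), and the fingers straddle it in the scene view. I'll correct by 1.5 mm, go down and close gently.

>>> step_arm([
  [[0.15,-0.15,-1.5],0,0],
  [[0.15,-0.15,-3.5],0,0],
  [[0.15,-0.15,-4.6],0,0],
  [[0.15,-0.15,-4.6],0,0],
  [[0.15,-0.15,-4.6],0,60],
], newtons=60)

```text
clock: 3.52
tcp_pos: [0.4781, -0.211, 0.0454]
orientation: [0.001, -0.05, 0.999, -0.001]
wrist_force: [-0.0, -0.2, 0.1]
finger_gap: 0.0696
```

```bash
python3 - <<'E'
from h import *
from workcell import env
s=env.get_state();q=s["orientation"];print(s["tcp_pos"],s["clock"],s["wrist_force"],s["finger_gap"], "yaw",2*np.arctan2(q[2],q[1])-np.pi)
c=env.read_camera("wrist");cv2.imwrite("pics/w3.png",c["frame"][:,:,::-1])
E
```

```text
[ 0.47808112 -0.21100722  0.04541905] 3.525 [-0.04620885 -0.22600408  0.07731672] 0.06959794589273413 yaw 0.10069935221798065
```

View pics/w3.png

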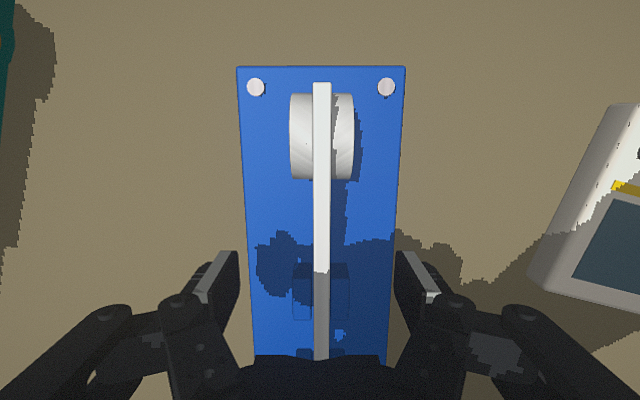

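Centred within a millimetre or two (pads at 238 and 398, lever at 321). A small correction, then close.

>>> step_arm([
  [[-0.2,0.1,-0.4],0,60],
  [[-0.2,0.1,-0.4],0,120],
  [[-0.2,0.1,-0.4],0,200],
  [[-0.2,0.1,-0.4],0,255],
  [[-0.2,0.1,-0.4],0,255],
], newtons=60)

```text
clock: 4.2
tcp_pos: [0.4763, -0.2102, 0.0418]
orientation: [0.001, -0.05, 0.999, -0.001]
wrist_force: [-0.6, -0.2, 2.6]
finger_gap: 0.0048
```

>>> step_arm([
  [[0,0,0],0,255],
  [[0,0,0],0,255],
  [[0,0,0],0,255],
])

```text
clock: 4.58
tcp_pos: [0.4763, -0.2101, 0.0418]
orientation: [0.001, -0.05, 0.999, -0.001]
wrist_force: [-1.1, -0.2, 1.6]
finger_gap: 0.005
```

```bash
python3 - <<'E'
from h import *
from workcell import env
s=env.get_state();q=s["orientation"];print(s["tcp_pos"],s["clock"],s["wrist_force"],s["ft_torque"],s["finger_gap"], "yaw",2*np.arctan2(q[2],q[1])-np.pi)
c=env.read_camera("wrist");cv2.imwrite("pics/w4.png",c["frame"][:,:,::-1]);pickle.dump(c,open("w4.pkl","wb"))
c=env.read_camera("scene");cv2.imwrite("pics/s4.png",cv2.resize(c["frame"][110:230,180:340,::-1],None,fx=4.5,fy=4.5))
E
```

```text
[ 0.4762642  -0.21013143  0.04181315] 4.575 [-1.07578618 -0.19807518  1.5790306 ] [0.06317316 0.10485083 0.00052547] 0.005015535400177992 yaw 0.10077558678707099
```

View pics/w4.png

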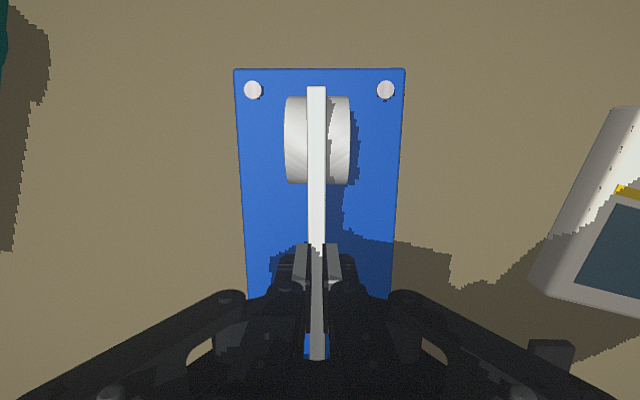

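View pics/s4.png

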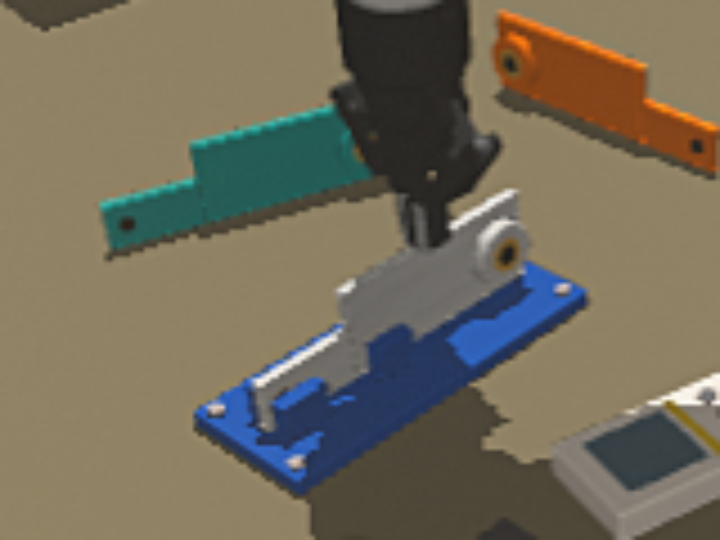

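The lever is gripped just tailward of the boss. I'll lift a little first and check the load and tilt.

>>> step_arm([
  [[0,0,0],0,255],
  [[0,0,0.5],0,255],
  [[0,0,1],0,255],
  [[0,0,1.5],0,255],
  [[0,0,1.5],0,255],
], newtons=80)

```text
clock: 5.3
tcp_pos: [0.4766, -0.2104, 0.0573]
orientation: [0.002, -0.05, 0.999, -0.002]
wrist_force: [0.9, -0.1, -3.4]
finger_gap: 0.0041
```

```bash
python3 - <<'E'
from h import *
from workcell import env
s=env.get_state();q=s["orientation"];print(s["tcp_pos"],q,s["clock"],s["wrist_force"],s["ft_torque"],s["finger_gap"])
c=env.read_camera("scene");cv2.imwrite("pics/s5.png",cv2.resize(c["frame"][110:230,180:340,::-1],None,fx=4.5,fy=4.5))
E
```

```text
[ 0.47661787 -0.21035824  0.05726489] [ 0.00163571 -0.05036409  0.9987283  -0.00160296] 5.3 [ 0.90152583 -0.10722357 -3.40617706] [-0.00952289  0.03350264  0.02147957] 0.004145034388590964
```

View pics/s5.png

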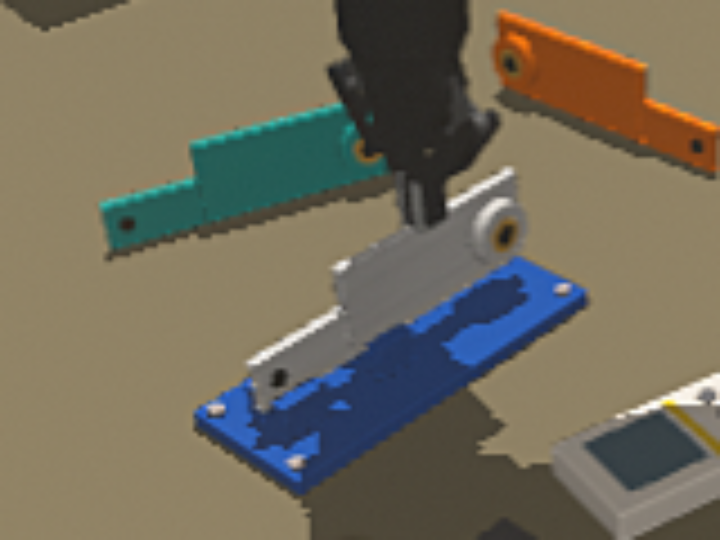

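The lever is level and carrying about 3.4 N (≈0.35 kg), with little moment. Continuing straight up.

>>> step_arm([
  [[0,0,1.5],0,255],
  [[0,0,3.5],0,255],
  [[0,0,6],0,255],
  [[0,0,8.5],0,255],
  [[0,0,10],0,255],
])

```text
clock: 5.98
tcp_pos: [0.4771, -0.2106, 0.1591]
orientation: [0.002, -0.05, 0.999, -0.002]
wrist_force: [0.2, -0.1, -4.8]
finger_gap: 0.0041
```

>>> step_arm([
  [[0,0,0],0,255],
  [[0,1,0],0,255],
  [[0,3,0],-0.03,255],
  [[0,6,0],-0.07,255],
  [[0,9,0],-0.11,255],
])

```text
clock: 6.6
tcp_pos: [0.4759, -0.1189, 0.1578]
orientation: [0.001, 0.005, 1.0, -0.002]
wrist_force: [-0.7, -0.2, -4.4]
finger_gap: 0.004
```

```bash
python3 - <<'E'
from h import *
from workcell import env
s=env.get_state();q=s["orientation"];print(s["tcp_pos"],q,s["clock"],s["wrist_force"],s["ft_torque"],s["finger_gap"])
c=env.read_camera("scene");cv2.imwrite("pics/s6.png",c["frame"][:,:,::-1])
E
```

```text
[ 0.4759059  -0.11890055  0.15775882] [ 0.00109461  0.00542946  0.99998339 -0.00159705] 6.6 [-0.66504372 -0.22983787 -4.40713414] [-0.01853461 -0.10768244  0.04037544] 0.00403805530328971
```

View pics/s6.png

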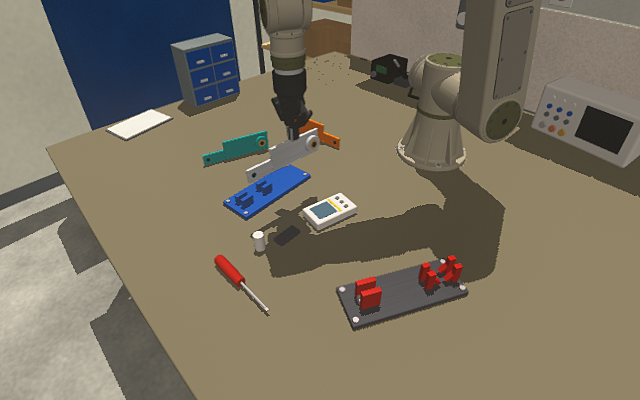

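Level and clear of everything. Carrying on to the cradle.

>>> step_arm([
  [[0.2,4,0],-0.05,255],
  [[0.4,8,0],-0.1,255],
  [[0.6,12,0],-0.15,255],
  [[0.8,16,0],-0.2,255],
  [[1,20,0],-0.25,255],
])

```text
clock: 7.28
tcp_pos: [0.484, 0.0866, 0.1566]
orientation: [-0.0, 0.13, 0.992, 0.0]
wrist_force: [1.1, 0.3, -4.8]
finger_gap: 0.0039
```

>>> step_arm([
  [[0.2,5,0],-0.05,255],
  [[0.4,10,0],-0.1,255],
  [[0.6,15,0],-0.15,255],
  [[0.8,18.5,0],-0.18,255],
  [[0.8,20,0],-0.18,255],
])

```text
clock: 7.9
tcp_pos: [0.4906, 0.2884, 0.1552]
orientation: [-0.001, 0.217, 0.976, -0.001]
wrist_force: [-0.2, -0.3, -5.2]
finger_gap: 0.0041
```

>>> step_arm([
  [[0,0,0],0,255],
  [[0,0,0],0,255],
  [[0,0,0],0,255],
])

```text
clock: 8.28
tcp_pos: [0.4906, 0.2872, 0.1551]
orientation: [-0.001, 0.218, 0.976, -0.001]
wrist_force: [0.4, -0.8, -4.9]
finger_gap: 0.0037
```

```bash
python3 - <<'E'
from h import *
from workcell import env
s=env.get_state();q=s["orientation"];print(s["tcp_pos"],q,s["clock"],s["wrist_force"],s["ft_torque"],"yaw",2*np.arctan2(q[2],q[1])-np.pi)
for n in("scene","wrist"):
    c=env.read_camera(n);cv2.imwrite(f"pics/{n}7.png",c["frame"][:,:,::-1]);pickle.dump(c,open(f"{n}7.pkl","wb"))
im=cv2.imread("pics/scene7.png");cv2.imwrite("pics/s7c.png",cv2.resize(im[180:340,300:500],None,fx=4,fy=3.75))
E
```

```text
[0.49059081 0.28724296 0.15512759] [-1.46753136e-03  2.17787364e-01  9.75994824e-01 -7.84091668e-04] 8.275 [ 0.39111281 -0.75038179 -4.85179129] [-0.03502098 -0.00077373 -0.01276683] yaw -0.4390942996538154
```

View pics/scene7.png

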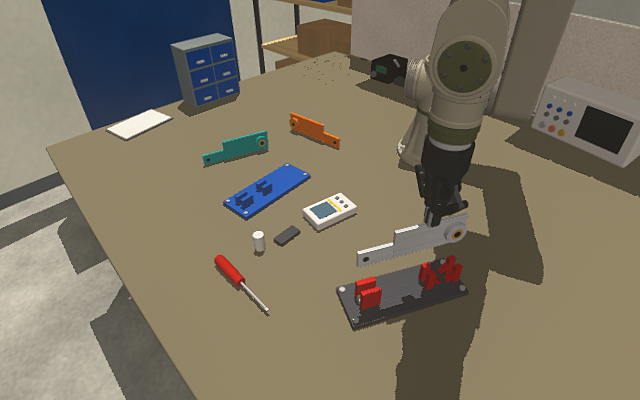

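View pics/wrist7.png

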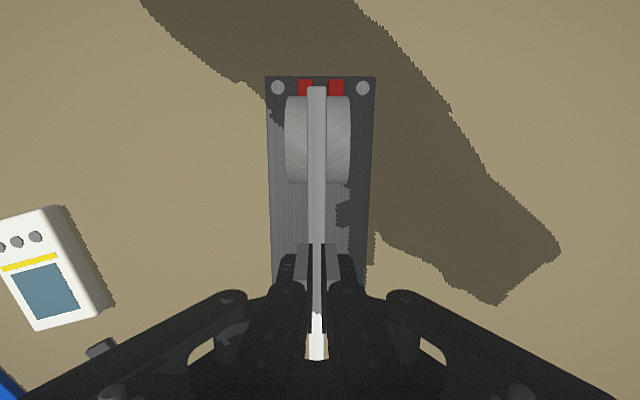

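The lever is aligned above the cradle: its boss end (316,90) sits between the outer saddle uprights at (306,88) and (336,88). I'll shift 3 mm in x and lower 38 mm to the finishing height.

>>> step_arm([
  [[0.3,0.05,-1],0,255],
  [[0.3,0.05,-2],0,255],
  [[0.3,0.05,-3],0,255],
  [[0.3,0.05,-3.6],0,255],
  [[0.3,0.05,-3.8],0,255],
])

```text
clock: 9.0
tcp_pos: [0.4934, 0.2879, 0.1166]
orientation: [-0.002, 0.218, 0.976, -0.001]
wrist_force: [-0.6, 1.1, -4.2]
finger_gap: 0.0041
```

>>> step_arm([
  [[0,0,0],0,255],
  [[0,0,0],0,255],
  [[0,0,0],0,255],
])

```text
clock: 9.38
tcp_pos: [0.4936, 0.288, 0.117]
orientation: [-0.001, 0.218, 0.976, -0.001]
wrist_force: [0.2, -0.4, -4.7]
finger_gap: 0.0039
```

```bash
python3 - <<'E'
from h import *
from workcell import env
s=env.get_state();q=s["orientation"];print(s["tcp_pos"],q,s["clock"],s["wrist_force"],s["ft_torque"],"yaw",2*np.arctan2(q[2],q[1])-np.pi,s["finger_gap"])
for n in("scene","wrist","top"):
    c=env.read_camera(n);cv2.imwrite(f"pics/{n}8.png",c["frame"][:,:,::-1]);pickle.dump(c,open(f"{n}8.pkl","wb"))
def crop(im,x0,y0,x1,y1,k,n):
    c=cv2.resize(im[y0:y1,x0:x1],None,fx=k,fy=k,interpolation=cv2.INTER_CUBIC)
    for x in range((x0+9)//10*10,x1,10):
        cv2.putText(c,str(x),(int((x-x0+.5)*k)-8,8),0,.3,(0,255,255),1)
    for y in range((y0+9)//10*10,y1,10):
        cv2.putText(c,str(y),(0,int((y-y0+.5)*k)+3),0,.3,(0,255,255),1)
    cv2.imwrite(n,c)
crop(cv2.imread("pics/scene8.png"),335,215,480,325,5.5,"pics/s8c.png")
crop(cv2.imread("pics/wrist8.png"),250,50,390,150,5.5,"pics/w8c.png")
E
```

```text
[0.49363404 0.28800168 0.11697317] [-1.44894900e-03  2.17719187e-01  9.76010147e-01 -6.70149027e-04] 9.375 [ 0.16616839 -0.35276344 -4.74221527] [ 0.0147393   0.02571518 -0.05577196] yaw -0.43895454332742556 0.003878842624673111
```

View pics/s8c.png

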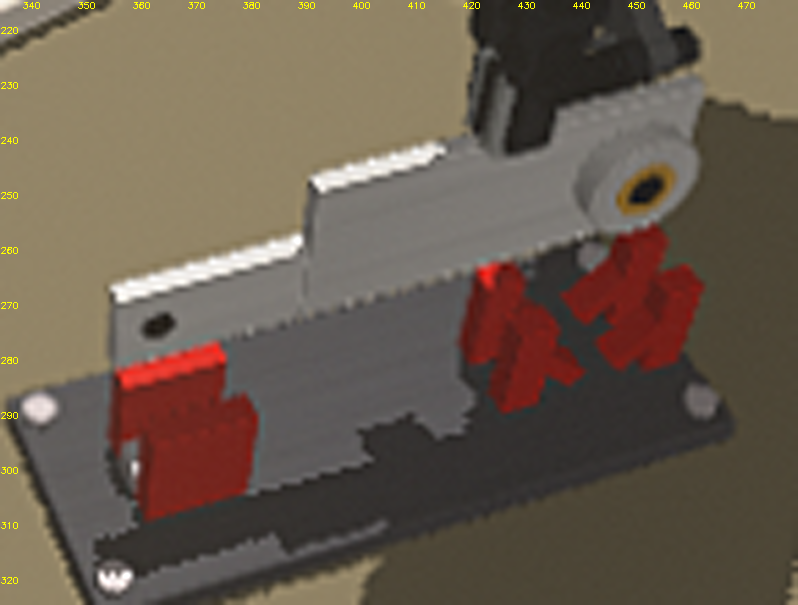

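View pics/w8c.png

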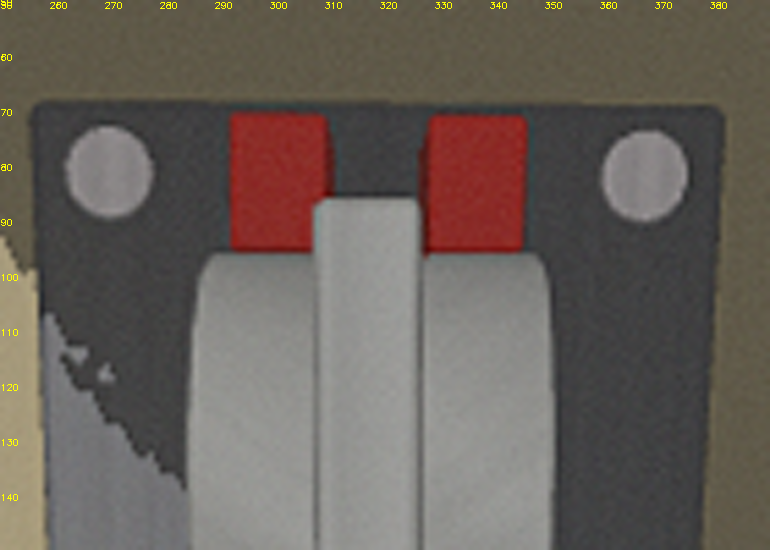

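View pics/top8.png

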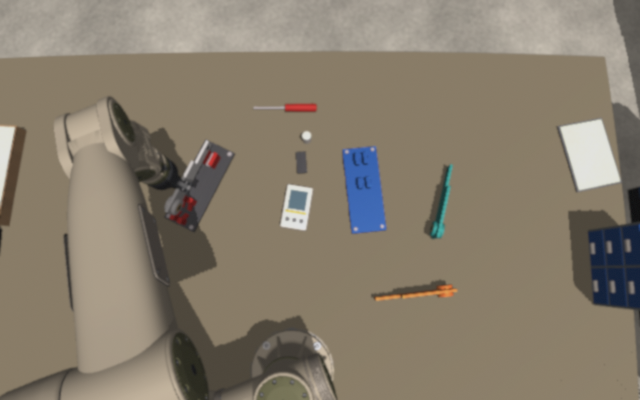

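```bash
python3 - <<'E'
from h import *
np.set_printoptions(precision=4,suppress=True)
s=pickle.load(open("scene8.pkl","rb"));w=pickle.load(open("wrist8.pkl","rb"))
p=np.array([.4936,.2872]);a=-.442;u=np.array([np.cos(a),np.sin(a)]);v=np.array([-u[1],u[0]])
def L(x,y,z):return np.r_[p+u*x+v*y,.087+z]
print("ideal scene: tail top, step top, boss face", proj(s,[L(141,0,36)*1 if 0 else L(.141,0,.036),L(.071,0,.064),L(-.054,.015,.032),L(-.079,.0,.064)]))
print("ideal wrist end", proj(w,[L(-.079,0,.064)]))
e=onz(w,[[316.5,86]],.151)[0][:2];print("end seen",e,"in cradle",(e-p)@u,(e-p)@v)
for px,z in(([356,267.5],.123),([392,247.5],.151)):
    e=onz(s,[px],z)[0][:2];print((e-p)@u,(e-p)@v)
S=onz(w,[[300,83],[336,83]],.057)[:,:2];print("outer uprights wrist", [( (x-p)@u,(x-p)@v) for x in S])
E
```

```text
ideal scene: tail top, step top, boss face [[355.0315 267.2584]
 [391.4611 247.674 ]
 [451.3283 249.268 ]
 [461.5417 229.2923]]
ideal wrist end [[316.1372  84.7532]]
end seen [0.4227 0.3209] in cradle -0.07853774327154049 0.00014455711264939347
0.1395407026602681 0.0010920732263458156
0.06987470995315172 -7.74502221471831e-05
outer uprights wrist [(np.float64(-0.08579519125623805), np.float64(-0.010881725696699205)), (np.float64(-0.08588473415544194), np.float64(0.012882751817001702))]
```

All residuals are within about 2 mm, the height is right and the arm is still. Handing in.

```bash
python3 - <<'E'
from workcell import env
print(env.hand_in()); s=env.get_state();print(s["clock"],s["tcp_pos"],s["wrist_force"],s["finger_gap"])
E
```

```text
the job is handed in; nothing more can be done
None
the job is handed in; nothing more can be done
```

I pinched the aluminium lever at its balance point, drew it straight up out of the blue rack and carried it level to the test cradle. I handed in at about 9.5 s of the 45 s, still holding it there at 80 N. The hand-in gave no verdict, and no state could be read afterwards, so these checks are from just before it:

- **Alignment:** the lever's corners in the scene and wrist pictures lie within about 2 mm of the ideal place over the saddle and fork. The outer saddle uprights are centred within 1 mm across the lever in the wrist picture.
- **Height:** the fingertips (TCP) were at z = 0.117 m, so by the grasp height the lower edge was about 30 mm above the uprights' tops.
- **Level and contact:** the lever looked level in every picture. The wrist force was about -4.7 N vertically with a small moment, and no cradle contact was visible in the pictures.
- **Bystanders:** the meter, coupon, screwdriver and cap looked unmoved in the top picture.

**Discrepancies:**
- The finger opening read about 4 mm on the 8 mm web, though the grip held throughout.
- The cameras disagreed by up to 3 mm on the starting poses.
- The wrist force rose from 3.4 N just after the lift to 4.7 N at the end.

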